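# Pack the last two items into the parcel

### The arm

A 6-joint arm with a two-finger parallel gripper is mounted at the origin on a cart in front of the work surface, level with it; the furniture and walls round the work are solid. World frame = base frame: x ahead of the robot, y to its left, z up, the work surface at z = 0. Lengths are in mm, angles in rad, forces in N, time in s.
With the tool pointing down it reaches from about 275 to 825 mm from the base axis. Payload 5.2 kg.
Tool frame: the origin (TCP) lies midway between the tips of the shut fingers; the grasp point (between the pads) lies 19 mm behind it; z points along the fingers, y is the line along which they close (so a half turn about z gives the same grasp; the last joint's range is limited). The gripper opens to 93 mm and grips with 3 to 60 N. Pads are 15 mm wide; open, the fingers measure 128 mm over their backs; the gripper's body (75 mm by 188 mm) begins 65 mm behind the grasp point.
Start: joints at [0.912, 0.259, 1.535, -0, 1.348, -0.203], TCP at [242.079, 493.865, 218.653] pointing down, gripper open.
Joint ranges: [-3.14, 3.14], [-0.91, 2.08], [0.19, 2.58], [-1.22, 4.36], [0.22, 2.71], [-3.12, 3.12]. Speed limits (rad/s): [2.57, 2.57, 3.14, 3.14, 3.14, 3.14].

### API

Orientations are given as a unit quaternion [x, y, z, w].
In Python, from station import bot gives the robot as it stands.
- The arm moves only by the tool apply_moves, never from a script. Its argument "targets" is a list of rows, each an object of numbers: "gripper": the opening, from 0 (shut) to 1 (fully open); "x", "y", "z": the shift along the world's x, y, z in m; "wx", "wy", "wz": the turn, a rotation vector about the world's x, y, z in rad. In form: [{"gripper": .., "x": .., "y": .., "z": .., "wx": .., "wy": .., "wz": ..}, ...]. A call has 1 to 12 rows; each row shifts and turns the commanded pose from where the row before left it; what a row does not reach is not made up. A row lasts 1/12 s, in which the tool goes at most 41.7 mm and 7.16 degrees, less where a joint would pass 70% of its speed; a pose out of reach is approached as far as the arm can. A call is refused whole if a number of a shift passes 0.0417 or a number of a turn 0.125, either way. A call with a gripper value outside its range is refused whole. The fingers move at their own pace and stop on an object; the grip force is fixed at half the most. Time passes only in rows, so rows that do not move let the fingers close. It gives the time, the measured TCP pose, the force, the opening and the grip force at its end, in the units of the state.
- bot.read_state(): the state, without advancing time (a new reading comes with each control period).
- bot.get_image(name): name is "side" or "top"; returns a dict with "color" (400x640x3 uint8, red, green, blue), "fx", "fy", "cx", "cy" (pixels), "k1" (the pictures are not rectified: a ray, as slopes to the right and down, at radius r is drawn at 1 + k1 r^2 times it, then the intrinsics apply), "T" (4x4, takes a point from camera to world coordinates). Camera axes: x right, y down, z forward; pixel columns grow to the right and rows downward; lengths in mm; the calibration is good to about 2 mm. A picture is of the moment at which its call begins. There is no depth.
- bot.hand_in(): hands the job in; it is judged then, once.
The state is a dict: "clock": time; "q": joint angles; "joint_vel": joint speeds; "tau": joint torques, N m; "tool_pos": TCP position; "orientation": TCP orientation; "force": force on the tool from outside, world axes, zero at the start; "wrist_torque": the same for the moment, N m; "grip_width": finger opening in mm; "gripper_force": force on a finger pad.
Only numpy, scipy, OpenCV 4.12 (cv2) and the standard library are available. Lean on these libraries where they do the work, as an engineer would, in place of code of your own. Each camera call takes 0.05 s, during which the arm holds its last target. There are 200 camera calls.

### The job

Finish packing the open cardboard box: put in the white tablet carton with the solid crimson block at one end and the small round cream pot with the red band (the near pot, not the one at the far edge of the desk), next to the carton already packed. Both must lie flat on the bottom of the box side by side, right way up as they are now, so that everything fits at once. The other loose tablet carton does not belong to this parcel: leave it where it is.

Things in the scene. Friction and masses are not known exactly. Their poses are not given: they have to be found in the camera images.
- parcel: open cardboard box fixed to the desk, 220 x 136 x 46 mm (x, y, z), walls and floor 4 mm, inside 212 x 128 x 42; flaps folded down outside stand out up to 20 mm. Origin: centre of the underside, z up, x along the length. A blue-printed carton 44 x 90 x 31 mm is stuck down inside across the -x end, filling x = -103 to -59 mm; the floor from x = -59 to 106 mm, y = -64 to 64 mm is free
- crimson_carton_center (a point): centre of the loose tablet carton to be packed: white with a solid crimson block at one end of its top, 44 x 90 x 31 mm (x, y, z), lying flat, z up; the point is 15.5 mm above its underside. About 50 g
- cream_pot_center (a point): centre of the round cream pot to be packed: off-white lid, red band, 63 mm in diameter, 34 mm high, upright, z up; the point is 17 mm above its underside. About 75 g
- plain_carton_center (a point): centre of the loose tablet carton that stays on the desk: white with light red print but no solid block of colour, 44 x 90 x 31 mm (x, y, z), lying flat; the point is 15.5 mm above its underside
There are look-alikes about, which are no part of the job. What is shaped like the part that bears crimson_carton_center but purple or turquoise is not meant.

How it is judged:
By the outcome, as a careful person would: the job done as asked, in the order asked, and still so for the second after the job is handed in, with the robot touching nothing.
It also fails if it takes over 58 s, if anything falls off the work surface, if the arm or the gripper's body presses on something with over 40 N, if the wrist force passes 120 N, or if a joint passes its speed limit or range.

## Working session

There is one attempt and no reset: what is moved stays moved. The work goes in short steps, Python scripts to look and compute and a tool call to move; the robot and the scene stay as the last step left them, time stands still between calls to the robot, and variables do not carry over. Pictures are saved under pics/ and viewed, at most 10 in all, crops included, and the job is handed in when it is done.

Besides the shell and the picture viewer there is one more tool, called after "Emit:" as name(argument=value, ...), one argument or row to a line, values as JSON. apply_moves: Moves the arm, as the interface text tells. Its arguments: {"type":"object","properties":{"targets":{"type":"array"}},"required":["targets"]}

```bash
mkdir -p pics
cat > h.py <<'E'
import numpy as np, cv2
from station import bot
def ray(im,u,v):
    x,y=(u-im["cx"])/im["fx"],(v-im["cy"])/im["fy"]
    rd=np.hypot(x,y); r=rd
    for _ in range(30): r=rd/(1+im["k1"]*r*r)
    s=r/rd if rd>0 else 1
    T=np.array(im["T"]); return T[:3,3],T[:3,:3]@np.array([x*s,y*s,1])
def onz(im,u,v,z):
    o,d=ray(im,u,v); return (o+d*(z-o[2])/d[2])[:2]
def proj(im,p):
    T=np.array(im["T"]); c=T[:3,:3].T@(np.array(p)-T[:3,3]); x,y=c[0]/c[2],c[1]/c[2]; k=1+im["k1"]*(x*x+y*y)
    return im["fx"]*x*k+im["cx"],im["fy"]*y*k+im["cy"]
def save(im,n): cv2.imwrite("pics/"+n,cv2.cvtColor(im,cv2.COLOR_RGB2BGR))
E
python3 - <<'E'
from h import *
np.set_printoptions(precision=3,suppress=True)
for n in("top","side"):
    im=bot.get_image(n); save(im["color"],n+"0.png"); print({k:im[k] for k in("fx","fy","cx","cy","k1")},im["T"])
    np.save(n+"0.npy",im,allow_pickle=True)
print(bot.read_state())
E
```

```text
{'fx': 410.9454354018921, 'fy': 410.9454354018921, 'cx': 319.7117246986031, 'cy': 193.99305135978642, 'k1': -0.09120477595042396} [[  0.027  -0.986   0.165 440.914]
 [ -0.999  -0.031  -0.018 -46.664]
 [  0.023  -0.164  -0.986 983.273]
 [  0.      0.      0.      1.   ]]
{'fx': 429.2426471891565, 'fy': 429.2426471891565, 'cx': 311.79442229940435, 'cy': 204.01482545962756, 'k1': -0.06503704036510002} [[   0.882   -0.286    0.373  126.757]
 [  -0.47    -0.567    0.676 -875.954]
 [   0.018   -0.772   -0.635  796.022]
 [   0.       0.       0.       1.   ]]
{'clock': 0.1, 'q': array([ 0.912,  0.259,  1.536,  0.   ,  1.348, -0.203]), 'joint_vel': array([ 0.   , -0.002, -0.001,  0.   ,  0.001, -0.   ]), 'tau': array([  0.001, -43.821, -28.464,   0.072,   0.036,  -0.   ]), 'tool_pos': array([241.74 , 493.473, 217.901]), 'orientation': array([ 0.226,  0.974, -0.001, -0.   ]), 'force': array([-0.392,  0.649, -0.988]), 'wrist_torque': array([-0.013, -0.037, -0.011]), 'gripper_force': 0.0, 'grip_width': 92.89740897211259}
```

View pics/top0.png

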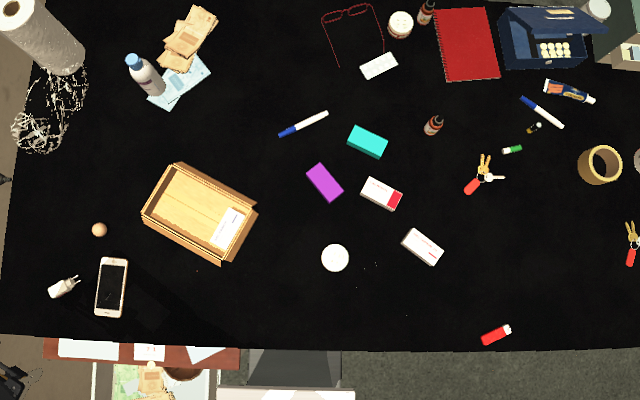

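View pics/side0.png

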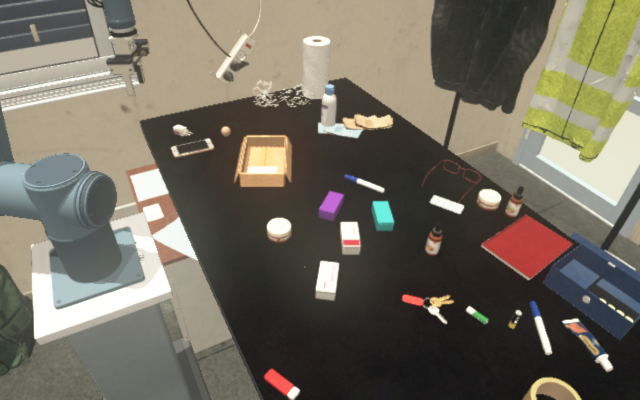

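Top view candidates: a white carton with a red end at (381,193), a plain white carton at (422,246), purple at (324,182), turquoise at (367,142). Pots: near at (335,258), far at (400,25). The box is at (200,213) with the packed carton at about (230,228). The carton at (381,193) fits because it has the solid crimson end, and the pot at (335,258) fits because it is the near one. I'll confirm both in a crop while measuring.

Run:
```python
from h import *
np.set_printoptions(precision=1,suppress=True)
top=np.load("top0.npy",allow_pickle=True).item(); side=np.load("side0.npy",allow_pickle=True).item()
c=top["color"][140:290,130:450]; save(cv2.resize(c,None,fx=2.5,fy=2.5,interpolation=cv2.INTER_CUBIC),"crop.png")
def blobs(im,x0,y0,x1,y1,z,thr=90):
    m=np.zeros(im["color"].shape[:2],np.uint8); m[y0:y1,x0:x1]=(im["color"][y0:y1,x0:x1].max(2)>thr)*255
    cs,_=cv2.findContours(m,cv2.RETR_EXTERNAL,cv2.CHAIN_APPROX_NONE)
    c=max(cs,key=cv2.contourArea); w=np.array([onz(im,u,v,z) for u,v in c[:,0]+0.0],np.float32)
    r=cv2.minAreaRect(w); print("area",cv2.contourArea(c),"rect",r,"corners",cv2.boxPoints(r).ravel(),"circ",cv2.minEnclosingCircle(w))
print("crimson top");blobs(top,352,170,408,217,31);blobs(top,352,170,408,217,31,150)
print("plain");blobs(top,398,222,448,270,31)
print("pot");blobs(top,315,238,355,278,34)
print("pot side");blobs(side,262,212,296,246,25)
print("crimson side");blobs(side,338,218,363,260,15)
# packed carton white mask
hsv=cv2.cvtColor(top["color"],cv2.COLOR_RGB2HSV)
m=((hsv[...,1]<70)&(hsv[...,2]>130)).astype(np.uint8); mm=np.zeros_like(m); mm[195:260,200:255]=m[195:260,200:255]
cs,_=cv2.findContours(mm,0,1); c=max(cs,key=cv2.contourArea); w=np.array([onz(top,u,v,35) for u,v in c[:,0]+0.0],np.float32); r=cv2.minAreaRect(w);print("packed",cv2.contourArea(c),r,cv2.boxPoints(r).ravel())
```

```text
crimson top
area 774.0 rect ((605.6224365234375, -208.61495971679688), (91.61074829101562, 51.60279846191406), 63.145084381103516) corners [ 561.9 -237.8  607.9 -261.1  649.3 -179.4  603.3 -156.1] circ ((606.4860229492188, -209.1339569091797), 50.08670425415039)
area 730.5 rect ((606.2289428710938, -208.77684020996094), (90.51359558105469, 49.96805953979492), 63.049312591552734) corners [ 563.4 -237.8  608.  -260.4  649.  -179.8  604.5 -157.1] circ ((606.5693359375, -209.13400268554688), 50.01885223388672)
plain
area 807.5 rect ((483.4073181152344, -306.2364807128906), (94.0103988647461, 50.73902130126953), 54.15475845336914) corners [ 435.3 -329.5  476.4 -359.2  531.5 -283.   490.4 -253.3] circ ((482.5526123046875, -306.095947265625), 50.80193328857422)
pot
area 585.0 rect ((453.5749816894531, -102.12318420410156), (61.41680145263672, 62.0075569152832), 1.548395037651062) corners [ 422.   -72.   423.7 -133.9  485.1 -132.3  483.4  -70.3] circ ((453.7149353027344, -102.15013122558594), 32.29457473754883)
pot side
area 522.0 rect ((452.21142578125, -107.13282775878906), (97.22290802001953, 66.56514739990234), 64.08312225341797) corners [ 401.  -136.3  460.9 -165.4  503.4  -78.   443.5  -48.9] circ ((453.3934326171875, -107.70719909667969), 49.96992111206055)
crimson side
area 610.0 rect ((611.4124755859375, -209.26821899414062), (124.96333312988281, 53.253082275390625), 62.84038162231445) corners [ 559.2 -252.7  606.6 -277.   663.6 -165.8  616.2 -141.5] circ ((611.1610107421875, -209.13917541503906), 66.35327911376953)
packed 725.5 ((512.7857666015625, 147.32943725585938), (47.78211212158203, 90.68113708496094), 63.5090446472168) [461.5 146.2 542.7 105.7 564.  148.5 482.9 188.9]
```

View pics/crop.png

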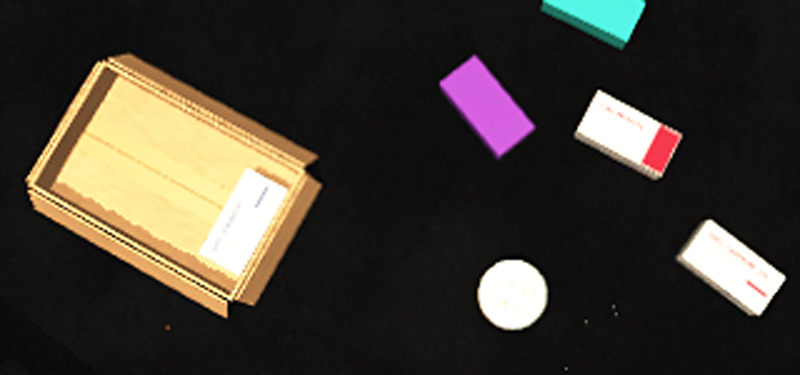

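The crop confirms it. The crimson-block carton is at full-image (381,193), the near pot at (335,258), and the plain carton at (422,246) stays. Next I'll measure the box rim.

Run:
```python
from h import *
np.set_printoptions(precision=1,suppress=True)
top=np.load("top0.npy",allow_pickle=True).item()
for p in [(172,164),(252,208),(224,260),(141.2,214)]: print(onz(top,*p,46))
a=np.deg2rad(63.5); ex=np.array([np.cos(a),np.sin(a)]); ey=np.array([-ex[1],ex[0]])
c0=np.mean([onz(top,*p,46) for p in [(172,164),(252,208),(224,260),(141.2,214)]],0); print(c0)
s=6; img=cv2.resize(top["color"][155:255+15,135:260],None,fx=s,fy=s,interpolation=cv2.INTER_CUBIC)[:600]
def poly(hx,hy,z,col,cx=0):
    P=[]
    for i,j in((1,1),(1,-1),(-1,-1),(-1,1)):
        w=c0+ex*(cx+i*hx)+ey*j*hy; u,v=proj(top,[*w,z]); P.append([(u-135+.5)*s,(v-155+.5)*s])
    cv2.polylines(img,[np.int32(P)],True,col,1)
poly(110,68,46,(255,0,0)); poly(106,64,4,(0,255,0)); poly(22,45,35,(0,0,255),-81)
save(img,"box.png")
```

```text
[658.4 285.3]
[560.3  90.7]
[440.1 147.9]
[538.  347.5]
[549.2 217.8]
```

View pics/box.png

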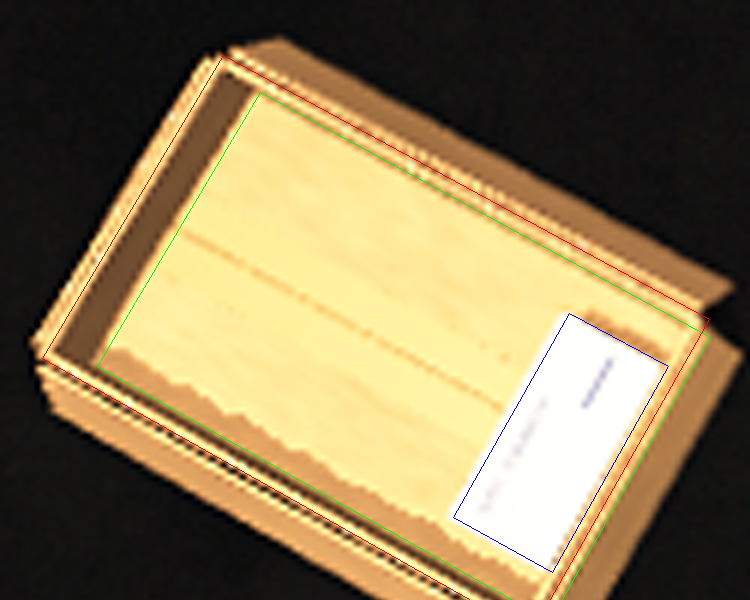

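The overlay fits: the red rim and green floor sit on the box, and the blue outline sits on the packed carton. So the box centre is ≈(549.5,218.5) with its x axis at 63.5°. Targets:
- Carton: pick at (609,-210), place at box x=-10, which is (545,209.5).
- Pot: pick at (453.7,-102), place at box x=62, which is (577,274).

Next I move above the carton and turn -90.7° on the way.

Emit:
apply_moves(
  targets=[
    {"gripper": 1,"x": 0.0175,"y": -0.0335,"z": 0,"wx": 0,"wy": 0,"wz": -0.0754},
    {"gripper": 1,"x": 0.0175,"y": -0.0335,"z": 0,"wx": 0,"wy": 0,"wz": -0.0754},
    {"gripper": 1,"x": 0.0175,"y": -0.0335,"z": 0,"wx": 0,"wy": 0,"wz": -0.0754},
    {"gripper": 1,"x": 0.0175,"y": -0.0335,"z": 0,"wx": 0,"wy": 0,"wz": -0.0754},
    {"gripper": 1,"x": 0.0175,"y": -0.0335,"z": 0,"wx": 0,"wy": 0,"wz": -0.0754},
    {"gripper": 1,"x": 0.0175,"y": -0.0335,"z": 0,"wx": 0,"wy": 0,"wz": -0.0754},
    {"gripper": 1,"x": 0.0175,"y": -0.0335,"z": 0,"wx": 0,"wy": 0,"wz": -0.0754},
    {"gripper": 1,"x": 0.0175,"y": -0.0335,"z": 0,"wx": 0,"wy": 0,"wz": -0.0754},
    {"gripper": 1,"x": 0.0175,"y": -0.0335,"z": 0,"wx": 0,"wy": 0,"wz": -0.0754},
    {"gripper": 1,"x": 0.0175,"y": -0.0335,"z": 0,"wx": 0,"wy": 0,"wz": -0.0754},
    {"gripper": 1,"x": 0.0175,"y": -0.0335,"z": 0,"wx": 0,"wy": 0,"wz": -0.0754},
  ],
)

```text
clock: 1.02
tool_pos: [434.8, 123.6, 218.5]
orientation: [0.601, 0.799, -0.0, -0.0]
force: [0.8, -0.0, 0.2]
grip_width: 92.8
gripper_force: 0.0
```

Emit:
apply_moves(
  targets=[
    {"gripper": 1,"x": 0.0175,"y": -0.0335,"z": 0,"wx": 0,"wy": 0,"wz": -0.0754},
    {"gripper": 1,"x": 0.0175,"y": -0.0335,"z": 0,"wx": 0,"wy": 0,"wz": -0.0754},
    {"gripper": 1,"x": 0.0175,"y": -0.0335,"z": 0,"wx": 0,"wy": 0,"wz": -0.0754},
    {"gripper": 1,"x": 0.0175,"y": -0.0335,"z": 0,"wx": 0,"wy": 0,"wz": -0.0754},
    {"gripper": 1,"x": 0.0175,"y": -0.0335,"z": 0,"wx": 0,"wy": 0,"wz": -0.0754},
    {"gripper": 1,"x": 0.0175,"y": -0.0335,"z": 0,"wx": 0,"wy": 0,"wz": -0.0754},
    {"gripper": 1,"x": 0.0175,"y": -0.0335,"z": 0,"wx": 0,"wy": 0,"wz": -0.0754},
    {"gripper": 1,"x": 0.0175,"y": -0.0335,"z": 0,"wx": 0,"wy": 0,"wz": -0.0754},
    {"gripper": 1,"x": 0.0175,"y": -0.0335,"z": 0,"wx": 0,"wy": 0,"wz": -0.0754},
    {"gripper": 1,"x": 0.0175,"y": -0.0335,"z": 0,"wx": 0,"wy": 0,"wz": -0.0754},
    {"gripper": 1,"x": 0,"y": 0,"z": 0,"wx": 0,"wy": 0,"wz": 0},
    {"gripper": 1,"x": 0,"y": 0,"z": 0,"wx": 0,"wy": 0,"wz": 0},
  ],
)

```text
clock: 2.02
tool_pos: [609.4, -211.4, 216.9]
orientation: [0.853, 0.523, -0.001, -0.001]
force: [-1.0, 1.3, 0.4]
grip_width: 93.0
gripper_force: 0.0
```

Emit:
apply_moves(
  targets=[
    {"gripper": 1,"x": 0,"y": 0.001,"z": -0.03,"wx": 0,"wy": 0,"wz": 0},
    {"gripper": 1,"x": 0,"y": 0,"z": -0.04,"wx": 0,"wy": 0,"wz": 0},
    {"gripper": 1,"x": 0,"y": 0,"z": -0.04,"wx": 0,"wy": 0,"wz": 0},
    {"gripper": 1,"x": 0,"y": 0,"z": -0.04,"wx": 0,"wy": 0,"wz": 0},
    {"gripper": 1,"x": 0,"y": 0,"z": -0.03,"wx": 0,"wy": 0,"wz": 0},
    {"gripper": 1,"x": 0,"y": 0,"z": -0.02,"wx": 0,"wy": 0,"wz": 0},
    {"gripper": 1,"x": 0,"y": 0,"z": -0.01,"wx": 0,"wy": 0,"wz": 0},
    {"gripper": 1,"x": 0,"y": 0,"z": 0,"wx": 0,"wy": 0,"wz": 0},
    {"gripper": 0.3,"x": 0,"y": 0,"z": 0,"wx": 0,"wy": 0,"wz": 0},
    {"gripper": 0.3,"x": 0,"y": 0,"z": 0,"wx": 0,"wy": 0,"wz": 0},
    {"gripper": 0.3,"x": 0,"y": 0,"z": 0,"wx": 0,"wy": 0,"wz": 0},
    {"gripper": 0.3,"x": 0,"y": 0,"z": 0,"wx": 0,"wy": 0,"wz": 0},
  ],
)

```text
clock: 3.02
tool_pos: [610.6, -209.1, 10.6]
orientation: [0.852, 0.524, 0.001, 0.001]
force: [-0.4, 0.6, 0.3]
grip_width: 70.9
gripper_force: 0.0
```

Emit:
apply_moves(
  targets=[
    {"gripper": 0.3,"x": 0,"y": 0,"z": 0,"wx": 0,"wy": 0,"wz": 0},
    {"gripper": 0.3,"x": 0,"y": 0,"z": 0,"wx": 0,"wy": 0,"wz": 0},
    {"gripper": 0.3,"x": 0,"y": 0,"z": 0,"wx": 0,"wy": 0,"wz": 0},
    {"gripper": 0.3,"x": 0,"y": 0,"z": 0,"wx": 0,"wy": 0,"wz": 0},
    {"gripper": 0.3,"x": 0,"y": 0,"z": 0,"wx": 0,"wy": 0,"wz": 0},
    {"gripper": 0.3,"x": 0,"y": 0,"z": 0,"wx": 0,"wy": 0,"wz": 0},
  ],
)

```text
clock: 3.52
tool_pos: [609.6, -208.7, 8.8]
orientation: [0.852, 0.524, 0.0, 0.0]
force: [-1.4, -0.1, 1.5]
grip_width: 43.6
gripper_force: 30.0
```

Emit:
apply_moves(
  targets=[
    {"gripper": 0.3,"x": 0,"y": 0,"z": 0.01,"wx": 0,"wy": 0,"wz": 0},
    {"gripper": 0.3,"x": 0,"y": 0,"z": 0.02,"wx": 0,"wy": 0,"wz": 0},
    {"gripper": 0.3,"x": 0,"y": 0,"z": 0.03,"wx": 0,"wy": 0,"wz": 0},
    {"gripper": 0.3,"x": 0,"y": 0,"z": 0.03,"wx": 0,"wy": 0,"wz": 0},
    {"gripper": 0.3,"x": 0,"y": 0,"z": 0.03,"wx": 0,"wy": 0,"wz": 0},
    {"gripper": 0.3,"x": 0,"y": 0,"z": 0,"wx": 0,"wy": 0,"wz": 0},
  ],
)

```text
clock: 4.02
tool_pos: [613.1, -210.4, 136.4]
orientation: [0.852, 0.524, 0.003, 0.005]
force: [1.6, 0.4, -1.0]
grip_width: 43.7
gripper_force: 30.0
```

Emit:
apply_moves(
  targets=[
    {"gripper": 0.3,"x": -0.003,"y": 0.021,"z": 0,"wx": 0,"wy": 0,"wz": 0.079},
    {"gripper": 0.3,"x": -0.003,"y": 0.021,"z": 0,"wx": 0,"wy": 0,"wz": 0.079},
    {"gripper": 0.3,"x": -0.003,"y": 0.021,"z": 0,"wx": 0,"wy": 0,"wz": 0.079},
    {"gripper": 0.3,"x": -0.003,"y": 0.021,"z": 0,"wx": 0,"wy": 0,"wz": 0.079},
    {"gripper": 0.3,"x": -0.003,"y": 0.021,"z": 0,"wx": 0,"wy": 0,"wz": 0.079},
    {"gripper": 0.3,"x": -0.003,"y": 0.021,"z": 0,"wx": 0,"wy": 0,"wz": 0.079},
    {"gripper": 0.3,"x": -0.003,"y": 0.021,"z": 0,"wx": 0,"wy": 0,"wz": 0.079},
    {"gripper": 0.3,"x": -0.003,"y": 0.021,"z": 0,"wx": 0,"wy": 0,"wz": 0.079},
    {"gripper": 0.3,"x": -0.003,"y": 0.021,"z": 0,"wx": 0,"wy": 0,"wz": 0.079},
    {"gripper": 0.3,"x": -0.003,"y": 0.021,"z": 0,"wx": 0,"wy": 0,"wz": 0.079},
  ],
)

```text
clock: 4.85
tool_pos: [579.0, 2.4, 128.6]
orientation: [0.583, 0.812, -0.0, -0.0]
force: [-0.0, 0.4, -0.8]
grip_width: 43.8
gripper_force: 30.0
```

Emit:
apply_moves(
  targets=[
    {"gripper": 0.3,"x": -0.003,"y": 0.021,"z": 0,"wx": 0,"wy": 0,"wz": 0.079},
    {"gripper": 0.3,"x": -0.003,"y": 0.021,"z": 0,"wx": 0,"wy": 0,"wz": 0.079},
    {"gripper": 0.3,"x": -0.003,"y": 0.021,"z": 0,"wx": 0,"wy": 0,"wz": 0.079},
    {"gripper": 0.3,"x": -0.003,"y": 0.021,"z": 0,"wx": 0,"wy": 0,"wz": 0.079},
    {"gripper": 0.3,"x": -0.003,"y": 0.021,"z": 0,"wx": 0,"wy": 0,"wz": 0.079},
    {"gripper": 0.3,"x": -0.003,"y": 0.021,"z": 0,"wx": 0,"wy": 0,"wz": 0.079},
    {"gripper": 0.3,"x": -0.003,"y": 0.021,"z": 0,"wx": 0,"wy": 0,"wz": 0.079},
    {"gripper": 0.3,"x": -0.003,"y": 0.021,"z": 0,"wx": 0,"wy": 0,"wz": 0.079},
    {"gripper": 0.3,"x": -0.003,"y": 0.021,"z": 0,"wx": 0,"wy": 0,"wz": 0.079},
    {"gripper": 0.3,"x": -0.003,"y": 0.021,"z": 0,"wx": 0,"wy": 0,"wz": 0.079},
    {"gripper": 0.3,"x": 0,"y": 0,"z": 0,"wx": 0,"wy": 0,"wz": 0},
    {"gripper": 0.3,"x": 0,"y": 0,"z": 0,"wx": 0,"wy": 0,"wz": 0},
  ],
)

```text
clock: 5.85
tool_pos: [549.0, 212.1, 128.5]
orientation: [0.227, 0.974, -0.0, -0.0]
force: [-0.2, -1.8, -0.4]
grip_width: 43.7
gripper_force: 30.0
```

Run:
```python
from h import *
im=bot.get_image("side"); save(cv2.resize(im["color"][60:260,180:440],None,fx=3,fy=3),"held.png"); print(bot.read_state())
```

```text
{'clock': 5.9, 'q': array([ 1.78017977e-01,  3.99415725e-01,  1.56430578e+00, -5.66234291e-04,
        1.17835907e+00, -9.32861682e-01]), 'joint_vel': array([-2.37619255e-02, -1.24828135e-03,  2.23713964e-03, -3.05202390e-03,
        5.36519719e-05,  8.55421408e-04]), 'tau': array([ 9.66352187e-01, -4.97657347e+01, -2.63884968e+01,  1.44248963e-01,
        8.62511038e-02, -3.75085592e-02]), 'tool_pos': array([549.31061828, 211.21751602, 128.49342281]), 'orientation': array([ 2.27831451e-01,  9.73700520e-01, -3.36891622e-04, -1.20158973e-04]), 'force': array([-0.33966818, -0.27262459, -0.48310397]), 'wrist_torque': array([-0.01265237,  0.01067263,  0.01790703]), 'gripper_force': 29.999706745147705, 'grip_width': 43.85988019544791}
```

View pics/held.png

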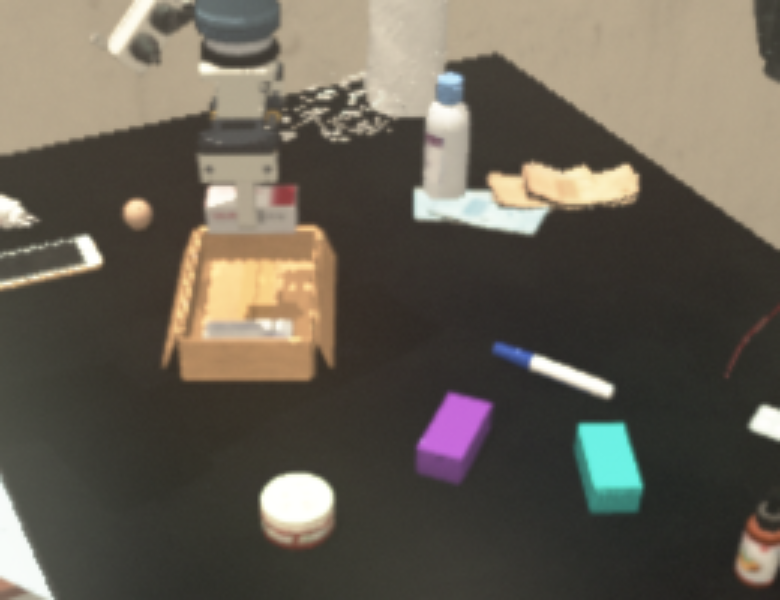

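The side view shows the carton held level over the box at crop (250,208). I lower it to just above the floor.

Emit:
apply_moves(
  targets=[
    {"gripper": 0.3,"x": -0.004,"y": -0.0015,"z": -0.01,"wx": 0,"wy": 0,"wz": 0},
    {"gripper": 0.3,"x": 0,"y": 0,"z": -0.02,"wx": 0,"wy": 0,"wz": 0},
    {"gripper": 0.3,"x": 0,"y": 0,"z": -0.02,"wx": 0,"wy": 0,"wz": 0},
    {"gripper": 0.3,"x": 0,"y": 0,"z": -0.02,"wx": 0,"wy": 0,"wz": 0},
    {"gripper": 0.3,"x": 0,"y": 0,"z": -0.02,"wx": 0,"wy": 0,"wz": 0},
    {"gripper": 0.3,"x": 0,"y": 0,"z": -0.013,"wx": 0,"wy": 0,"wz": 0},
    {"gripper": 0.3,"x": 0,"y": 0,"z": -0.008,"wx": 0,"wy": 0,"wz": 0},
    {"gripper": 0.3,"x": 0,"y": 0,"z": -0.003,"wx": 0,"wy": 0,"wz": 0},
    {"gripper": 0.3,"x": 0,"y": 0,"z": -0.001,"wx": 0,"wy": 0,"wz": 0},
    {"gripper": 0.3,"x": 0,"y": 0,"z": 0,"wx": 0,"wy": 0,"wz": 0},
    {"gripper": 0.3,"x": 0,"y": 0,"z": 0,"wx": 0,"wy": 0,"wz": 0},
    {"gripper": 0.3,"x": 0,"y": 0,"z": 0,"wx": 0,"wy": 0,"wz": 0},
  ],
)

```text
clock: 6.9
tool_pos: [546.3, 210.0, 14.7]
orientation: [0.228, 0.974, 0.0, 0.001]
force: [0.5, 1.1, -0.3]
grip_width: 43.7
gripper_force: 30.0
```

Emit:
apply_moves(
  targets=[
    {"gripper": 0.3,"x": -0.001,"y": 0,"z": -0.001,"wx": 0,"wy": 0,"wz": 0},
    {"gripper": 0.3,"x": 0,"y": 0,"z": -0.001,"wx": 0,"wy": 0,"wz": 0},
    {"gripper": 0.3,"x": 0,"y": 0,"z": 0,"wx": 0,"wy": 0,"wz": 0},
    {"gripper": 0.3,"x": 0,"y": 0,"z": 0,"wx": 0,"wy": 0,"wz": 0},
    {"gripper": 0.3,"x": 0,"y": 0,"z": 0,"wx": 0,"wy": 0,"wz": 0},
  ],
)

```text
clock: 7.32
tool_pos: [544.9, 210.0, 12.8]
orientation: [0.227, 0.974, 0.0, 0.001]
force: [-0.9, -0.4, 5.8]
grip_width: 43.6
gripper_force: 30.0
```

Emit:
apply_moves(
  targets=[
    {"gripper": 0.58,"x": 0,"y": 0,"z": 0,"wx": 0,"wy": 0,"wz": 0},
    {"gripper": 0.58,"x": 0,"y": 0,"z": 0,"wx": 0,"wy": 0,"wz": 0},
    {"gripper": 0.58,"x": 0,"y": 0,"z": 0,"wx": 0,"wy": 0,"wz": 0},
    {"gripper": 0.58,"x": 0,"y": 0,"z": 0,"wx": 0,"wy": 0,"wz": 0},
    {"gripper": 0.58,"x": 0,"y": 0,"z": 0,"wx": 0,"wy": 0,"wz": 0},
    {"gripper": 0.58,"x": 0,"y": 0,"z": 0,"wx": 0,"wy": 0,"wz": 0},
  ],
)

```text
clock: 7.82
tool_pos: [544.5, 209.9, 11.5]
orientation: [0.228, 0.974, -0.0, -0.0]
force: [-0.6, -0.4, -0.3]
grip_width: 53.9
gripper_force: 0.0
```

Emit:
apply_moves(
  targets=[
    {"gripper": 0.58,"x": 0,"y": 0,"z": 0.02,"wx": 0,"wy": 0,"wz": 0},
    {"gripper": 0.58,"x": 0,"y": 0,"z": 0.035,"wx": 0,"wy": 0,"wz": 0},
    {"gripper": 0.58,"x": 0,"y": 0,"z": 0.04,"wx": 0,"wy": 0,"wz": 0},
    {"gripper": 1,"x": 0,"y": 0,"z": 0.035,"wx": 0,"wy": 0,"wz": 0},
    {"gripper": 1,"x": -0.0057,"y": -0.0195,"z": 0,"wx": 0,"wy": 0,"wz": -0.0985},
    {"gripper": 1,"x": -0.0057,"y": -0.0195,"z": 0,"wx": 0,"wy": 0,"wz": -0.0985},
    {"gripper": 1,"x": -0.0057,"y": -0.0195,"z": 0,"wx": 0,"wy": 0,"wz": -0.0985},
    {"gripper": 1,"x": -0.0057,"y": -0.0195,"z": 0,"wx": 0,"wy": 0,"wz": -0.0985},
    {"gripper": 1,"x": -0.0057,"y": -0.0195,"z": 0,"wx": 0,"wy": 0,"wz": -0.0985},
    {"gripper": 1,"x": -0.0057,"y": -0.0195,"z": 0,"wx": 0,"wy": 0,"wz": -0.0985},
    {"gripper": 1,"x": -0.0057,"y": -0.0195,"z": 0,"wx": 0,"wy": 0,"wz": -0.0985},
    {"gripper": 1,"x": -0.0057,"y": -0.0195,"z": 0,"wx": 0,"wy": 0,"wz": -0.0985},
  ],
)

```text
clock: 8.82
tool_pos: [498.5, 53.0, 141.7]
orientation: [0.586, 0.81, -0.0, 0.0]
force: [0.6, -0.1, 0.3]
grip_width: 92.8
gripper_force: 0.0
```

Emit:
apply_moves(
  targets=[
    {"gripper": 1,"x": -0.0057,"y": -0.0195,"z": 0,"wx": 0,"wy": 0,"wz": -0.0985},
    {"gripper": 1,"x": -0.0057,"y": -0.0195,"z": 0,"wx": 0,"wy": 0,"wz": -0.0985},
    {"gripper": 1,"x": -0.0057,"y": -0.0195,"z": 0,"wx": 0,"wy": 0,"wz": -0.0985},
    {"gripper": 1,"x": -0.0057,"y": -0.0195,"z": 0,"wx": 0,"wy": 0,"wz": -0.0985},
    {"gripper": 1,"x": -0.0057,"y": -0.0195,"z": 0,"wx": 0,"wy": 0,"wz": -0.0985},
    {"gripper": 1,"x": -0.0057,"y": -0.0195,"z": 0,"wx": 0,"wy": 0,"wz": -0.0985},
    {"gripper": 1,"x": -0.0057,"y": -0.0195,"z": 0,"wx": 0,"wy": 0,"wz": -0.0985},
    {"gripper": 1,"x": -0.0057,"y": -0.0195,"z": 0,"wx": 0,"wy": 0,"wz": -0.0985},
    {"gripper": 1,"x": 0,"y": 0,"z": 0,"wx": 0,"wy": 0,"wz": 0},
    {"gripper": 1,"x": 0,"y": 0,"z": 0,"wx": 0,"wy": 0,"wz": 0},
    {"gripper": 1,"x": 0,"y": 0,"z": 0,"wx": 0,"wy": 0,"wz": 0},
  ],
)

```text
clock: 9.73
tool_pos: [453.4, -101.7, 141.6]
orientation: [0.85, 0.526, 0.0, -0.0]
force: [0.0, 0.8, -0.7]
grip_width: 93.4
gripper_force: 0.0
```

Run:
```python
from h import *
im=bot.get_image("top"); save(cv2.resize(im["color"][130:290,130:380],None,fx=3,fy=3,interpolation=cv2.INTER_CUBIC),"mid.png"); print(bot.read_state()["tool_pos"])
```

```text
[ 453.42389612 -101.39366924  141.59040843]
```

View pics/mid.png

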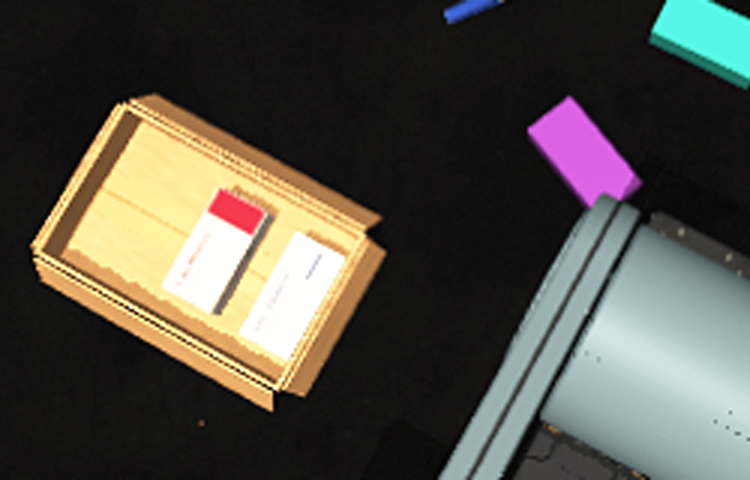

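The carton lies flat and parallel to the packed one, at crop (217,250), with about 165x220 px of free floor to its left. Now I grasp the pot.

Emit:
apply_moves(
  targets=[
    {"gripper": 1,"x": 0,"y": 0,"z": -0.03,"wx": 0,"wy": 0,"wz": 0},
    {"gripper": 1,"x": 0,"y": 0,"z": -0.035,"wx": 0,"wy": 0,"wz": 0},
    {"gripper": 1,"x": 0,"y": 0,"z": -0.03,"wx": 0,"wy": 0,"wz": 0},
    {"gripper": 1,"x": 0,"y": 0,"z": -0.02,"wx": 0,"wy": 0,"wz": 0},
    {"gripper": 1,"x": 0,"y": 0,"z": -0.015,"wx": 0,"wy": 0,"wz": 0},
    {"gripper": 1,"x": 0,"y": 0,"z": -0.006,"wx": 0,"wy": 0,"wz": 0},
    {"gripper": 1,"x": 0,"y": 0,"z": 0,"wx": 0,"wy": 0,"wz": 0},
    {"gripper": 1,"x": 0,"y": 0,"z": 0,"wx": 0,"wy": 0,"wz": 0},
    {"gripper": 0.5,"x": 0,"y": 0,"z": 0,"wx": 0,"wy": 0,"wz": 0},
    {"gripper": 0.5,"x": 0,"y": 0,"z": 0,"wx": 0,"wy": 0,"wz": 0},
    {"gripper": 0.5,"x": 0,"y": 0,"z": 0,"wx": 0,"wy": 0,"wz": 0},
    {"gripper": 0.5,"x": 0,"y": 0,"z": 0,"wx": 0,"wy": 0,"wz": 0},
  ],
)

```text
clock: 10.78
tool_pos: [453.9, -102.4, 6.4]
orientation: [0.851, 0.525, 0.0, 0.001]
force: [0.1, -0.0, -0.9]
grip_width: 71.1
gripper_force: 0.0
```

Emit:
apply_moves(
  targets=[
    {"gripper": 0.5,"x": 0,"y": 0,"z": 0,"wx": 0,"wy": 0,"wz": 0},
    {"gripper": 0.5,"x": 0,"y": 0,"z": 0,"wx": 0,"wy": 0,"wz": 0},
    {"gripper": 0.5,"x": 0,"y": 0,"z": 0,"wx": 0,"wy": 0,"wz": 0},
    {"gripper": 0.5,"x": 0,"y": 0,"z": 0,"wx": 0,"wy": 0,"wz": 0},
  ],
)

```text
clock: 11.12
tool_pos: [453.8, -102.4, 6.1]
orientation: [0.851, 0.525, 0.0, 0.0]
force: [-0.5, 0.7, 5.2]
grip_width: 62.4
gripper_force: 30.0
```

Emit:
apply_moves(
  targets=[
    {"gripper": 0.5,"x": 0,"y": 0,"z": 0.01,"wx": 0,"wy": 0,"wz": 0},
    {"gripper": 0.5,"x": 0,"y": 0,"z": 0.02,"wx": 0,"wy": 0,"wz": 0},
    {"gripper": 0.5,"x": 0,"y": 0,"z": 0.03,"wx": 0,"wy": 0,"wz": 0},
    {"gripper": 0.5,"x": 0,"y": 0,"z": 0.03,"wx": 0,"wy": 0,"wz": 0},
    {"gripper": 0.5,"x": 0,"y": 0,"z": 0.02,"wx": 0,"wy": 0,"wz": 0},
    {"gripper": 0.5,"x": 0,"y": 0,"z": 0.01,"wx": 0,"wy": 0,"wz": 0},
    {"gripper": 0.5,"x": 0.0068,"y": 0.0209,"z": 0,"wx": 0,"wy": 0,"wz": 0},
    {"gripper": 0.5,"x": 0.0068,"y": 0.0209,"z": 0,"wx": 0,"wy": 0,"wz": 0},
    {"gripper": 0.5,"x": 0.0068,"y": 0.0209,"z": 0,"wx": 0,"wy": 0,"wz": 0},
    {"gripper": 0.5,"x": 0.0068,"y": 0.0209,"z": 0,"wx": 0,"wy": 0,"wz": 0},
    {"gripper": 0.5,"x": 0.0068,"y": 0.0209,"z": 0,"wx": 0,"wy": 0,"wz": 0},
    {"gripper": 0.5,"x": 0.0068,"y": 0.0209,"z": 0,"wx": 0,"wy": 0,"wz": 0},
  ],
)

```text
clock: 12.12
tool_pos: [493.9, 24.3, 125.3]
orientation: [0.851, 0.525, -0.0, -0.0]
force: [1.3, 0.3, 0.3]
grip_width: 61.9
gripper_force: 30.0
```

Emit:
apply_moves(
  targets=[
    {"gripper": 0.5,"x": 0.0068,"y": 0.0209,"z": 0,"wx": 0,"wy": 0,"wz": 0},
    {"gripper": 0.5,"x": 0.0068,"y": 0.0209,"z": 0,"wx": 0,"wy": 0,"wz": 0},
    {"gripper": 0.5,"x": 0.0068,"y": 0.0209,"z": 0,"wx": 0,"wy": 0,"wz": 0},
    {"gripper": 0.5,"x": 0.0068,"y": 0.0209,"z": 0,"wx": 0,"wy": 0,"wz": 0},
    {"gripper": 0.5,"x": 0.0068,"y": 0.0209,"z": 0,"wx": 0,"wy": 0,"wz": 0},
    {"gripper": 0.5,"x": 0.0068,"y": 0.0209,"z": 0,"wx": 0,"wy": 0,"wz": 0},
    {"gripper": 0.5,"x": 0.0068,"y": 0.0209,"z": 0,"wx": 0,"wy": 0,"wz": 0},
    {"gripper": 0.5,"x": 0.0068,"y": 0.0209,"z": 0,"wx": 0,"wy": 0,"wz": 0},
    {"gripper": 0.5,"x": 0.0068,"y": 0.0209,"z": 0,"wx": 0,"wy": 0,"wz": 0},
    {"gripper": 0.5,"x": 0.0068,"y": 0.0209,"z": 0,"wx": 0,"wy": 0,"wz": 0},
    {"gripper": 0.5,"x": 0.0068,"y": 0.0209,"z": 0,"wx": 0,"wy": 0,"wz": 0},
    {"gripper": 0.5,"x": 0.0068,"y": 0.0209,"z": 0,"wx": 0,"wy": 0,"wz": 0},
  ],
)

```text
clock: 13.12
tool_pos: [575.5, 275.0, 124.9]
orientation: [0.851, 0.525, -0.001, -0.0]
force: [-0.5, -0.6, -1.4]
grip_width: 62.2
gripper_force: 30.0
```

Emit:
apply_moves(
  targets=[
    {"gripper": 0.5,"x": 0,"y": 0,"z": 0,"wx": 0,"wy": 0,"wz": 0},
    {"gripper": 0.5,"x": 0,"y": 0,"z": 0,"wx": 0,"wy": 0,"wz": 0},
    {"gripper": 0.5,"x": 0,"y": 0,"z": 0,"wx": 0,"wy": 0,"wz": 0},
  ],
)

```text
clock: 13.37
tool_pos: [575.1, 273.5, 124.9]
orientation: [0.851, 0.526, -0.001, -0.0]
force: [0.5, 0.6, -0.0]
grip_width: 62.6
gripper_force: 30.0
```

Run:
```python
from h import *
im=bot.get_image("side"); save(cv2.resize(im["color"][80:230,200:380],None,fx=4,fy=4),"held2.png"); print(bot.read_state()["tool_pos"])
```

```text
[575.18024686 273.14447901 125.1459574 ]
```

View pics/held2.png

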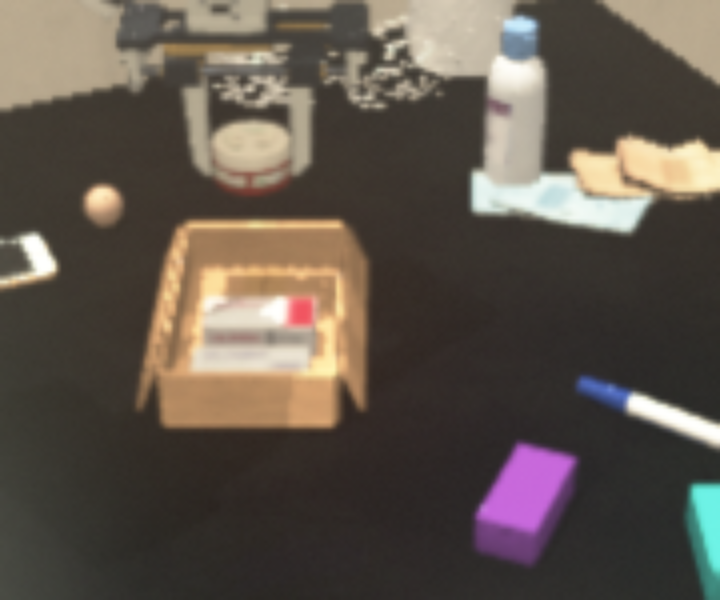

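The pot is held level at crop (252,155) with the box below it. I lower it in.

Emit:
apply_moves(
  targets=[
    {"gripper": 0.5,"x": 0.0015,"y": 0.001,"z": -0.01,"wx": 0,"wy": 0,"wz": 0},
    {"gripper": 0.5,"x": 0,"y": 0,"z": -0.02,"wx": 0,"wy": 0,"wz": 0},
    {"gripper": 0.5,"x": 0,"y": 0,"z": -0.02,"wx": 0,"wy": 0,"wz": 0},
    {"gripper": 0.5,"x": 0,"y": 0,"z": -0.02,"wx": 0,"wy": 0,"wz": 0},
    {"gripper": 0.5,"x": 0,"y": 0,"z": -0.02,"wx": 0,"wy": 0,"wz": 0},
    {"gripper": 0.5,"x": 0,"y": 0,"z": -0.012,"wx": 0,"wy": 0,"wz": 0},
    {"gripper": 0.5,"x": 0,"y": 0,"z": -0.007,"wx": 0,"wy": 0,"wz": 0},
    {"gripper": 0.5,"x": 0,"y": 0,"z": -0.003,"wx": 0,"wy": 0,"wz": 0},
    {"gripper": 0.5,"x": 0,"y": 0,"z": -0.001,"wx": 0,"wy": 0,"wz": 0},
    {"gripper": 0.5,"x": 0,"y": 0,"z": 0,"wx": 0,"wy": 0,"wz": 0},
    {"gripper": 0.5,"x": 0,"y": 0,"z": 0,"wx": 0,"wy": 0,"wz": 0},
    {"gripper": 0.5,"x": 0,"y": 0,"z": 0,"wx": 0,"wy": 0,"wz": 0},
  ],
)

```text
clock: 14.42
tool_pos: [578.0, 275.3, 13.8]
orientation: [0.851, 0.525, 0.001, 0.0]
force: [0.0, -0.3, 0.3]
grip_width: 62.2
gripper_force: 30.0
```

Emit:
apply_moves(
  targets=[
    {"gripper": 0.5,"x": 0,"y": 0,"z": -0.001,"wx": 0,"wy": 0,"wz": 0},
    {"gripper": 0.5,"x": 0,"y": 0,"z": -0.001,"wx": 0,"wy": 0,"wz": 0},
    {"gripper": 0.5,"x": 0,"y": 0,"z": 0,"wx": 0,"wy": 0,"wz": 0},
    {"gripper": 0.5,"x": 0,"y": 0,"z": 0,"wx": 0,"wy": 0,"wz": 0},
    {"gripper": 0.5,"x": 0,"y": 0,"z": 0,"wx": 0,"wy": 0,"wz": 0},
  ],
)

```text
clock: 14.83
tool_pos: [577.3, 275.1, 10.7]
orientation: [0.851, 0.525, 0.0, 0.0]
force: [-0.5, 0.2, -0.7]
grip_width: 62.5
gripper_force: 30.0
```

Emit:
apply_moves(
  targets=[
    {"gripper": 0.5,"x": 0,"y": 0,"z": -0.0005,"wx": 0,"wy": 0,"wz": 0},
    {"gripper": 0.5,"x": 0,"y": 0,"z": 0,"wx": 0,"wy": 0,"wz": 0},
    {"gripper": 0.76,"x": 0,"y": 0,"z": 0,"wx": 0,"wy": 0,"wz": 0},
    {"gripper": 0.76,"x": 0,"y": 0,"z": 0,"wx": 0,"wy": 0,"wz": 0},
    {"gripper": 0.76,"x": 0,"y": 0,"z": 0,"wx": 0,"wy": 0,"wz": 0},
    {"gripper": 0.76,"x": 0,"y": 0,"z": 0,"wx": 0,"wy": 0,"wz": 0},
    {"gripper": 0.76,"x": 0,"y": 0,"z": 0,"wx": 0,"wy": 0,"wz": 0},
  ],
)

```text
clock: 15.42
tool_pos: [577.3, 275.0, 10.1]
orientation: [0.851, 0.525, -0.0, 0.0]
force: [-0.6, 0.3, 0.7]
grip_width: 70.7
gripper_force: 0.0
```

Emit:
apply_moves(
  targets=[
    {"gripper": 0.76,"x": 0,"y": 0,"z": 0.01,"wx": 0,"wy": 0,"wz": 0},
    {"gripper": 0.76,"x": 0,"y": 0,"z": 0.02,"wx": 0,"wy": 0,"wz": 0},
    {"gripper": 0.76,"x": 0,"y": 0,"z": 0.03,"wx": 0,"wy": 0,"wz": 0},
    {"gripper": 0.76,"x": 0,"y": 0,"z": 0.04,"wx": 0,"wy": 0,"wz": 0},
    {"gripper": 0.76,"x": 0,"y": 0,"z": 0.04,"wx": 0,"wy": 0,"wz": 0},
    {"gripper": 0.76,"x": -0.02,"y": -0.04,"z": 0,"wx": 0,"wy": 0,"wz": 0},
    {"gripper": 0.76,"x": -0.02,"y": -0.04,"z": 0,"wx": 0,"wy": 0,"wz": 0},
    {"gripper": 0.76,"x": -0.02,"y": -0.04,"z": 0,"wx": 0,"wy": 0,"wz": 0},
    {"gripper": 0.76,"x": -0.02,"y": -0.04,"z": 0,"wx": 0,"wy": 0,"wz": 0},
    {"gripper": 0.76,"x": -0.02,"y": -0.04,"z": 0,"wx": 0,"wy": 0,"wz": 0},
    {"gripper": 0.76,"x": -0.02,"y": -0.04,"z": 0,"wx": 0,"wy": 0,"wz": 0},
    {"gripper": 0.76,"x": -0.02,"y": -0.04,"z": 0,"wx": 0,"wy": 0,"wz": 0},
  ],
)

```text
clock: 16.42
tool_pos: [445.8, 12.9, 151.0]
orientation: [0.851, 0.526, 0.0, 0.001]
force: [0.7, -0.4, 0.1]
grip_width: 70.6
gripper_force: 0.0
```

Emit:
apply_moves(
  targets=[
    {"gripper": 0.76,"x": 0,"y": -0.04,"z": 0,"wx": 0,"wy": 0,"wz": 0},
    {"gripper": 0.76,"x": 0,"y": -0.02,"z": 0,"wx": 0,"wy": 0,"wz": 0},
    {"gripper": 0.76,"x": 0,"y": 0,"z": 0,"wx": 0,"wy": 0,"wz": 0},
    {"gripper": 0.76,"x": 0,"y": 0,"z": 0,"wx": 0,"wy": 0,"wz": 0},
  ],
)

```text
clock: 16.75
tool_pos: [447.0, -46.7, 150.9]
orientation: [0.852, 0.524, 0.0, 0.0]
force: [0.3, -0.1, 1.0]
grip_width: 70.8
gripper_force: 0.0
```

Run:
```python
from h import *
a=bot.get_image("top"); b=bot.get_image("side")
A=cv2.resize(a["color"][140:280,130:390],None,fx=3,fy=3)[:, :780]; B=cv2.resize(b["color"][120:200,210:340],None,fx=2,fy=2)
A[-160:,-260:]=B; save(A,"fin.png"); s=bot.read_state(); print(s["tool_pos"],s["clock"])
```

```text
[446.79630491 -45.06271503 150.46670651] 16.85
```

View pics/fin.png

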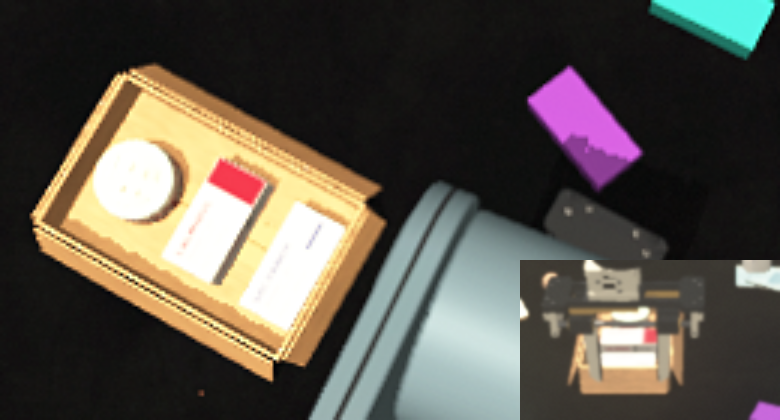

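The pot (crop (136,180)) and the carton (crop (217,222)) both lie flat in the box beside the packed carton, clear of each other and of the walls. The gripper is well away, so I'm handing in.

```bash
python3 -c "
from station import bot
print(bot.hand_in())"
```

```text
the job is handed in; nothing more can be done
None
```

The crimson-block carton and the near cream pot now lie flat, right way up and side by side next to the packed carton. I left the plain carton alone and handed the job in at about 17 s; no verdict was returned.

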